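# Cap a sample bottle, backed off a quarter turn

## Robot

A 6-joint arm with a two-finger parallel gripper is mounted at the origin on the work surface. World frame = base frame: x ahead of the robot, y to its left, z up, the work surface at z = 0. Lengths are in m, angles in rad, forces in N, time in s.
With the tool pointing down it reaches from about 0.375 to 0.75 m from the base axis. Payload 9 kg.
Tool frame: the origin (TCP) lies midway between the tips of the shut fingers; the grasp point (between the pads) lies 19 mm behind it; z points along the fingers, y is the line along which they close (so a half turn about z gives the same grasp; the last joint's range is limited). The gripper opens to 85 mm and grips with 20 to 120 N. Pads are 22 mm wide; open, the fingers measure 114 mm over their backs; the gripper's body (76 mm by 85 mm) begins 54 mm behind the grasp point. The pads swing forward as they close: fully open they stand 13 mm farther back than shut.
Start: joints at [1.004, 0.104, 0.097, 1.564, 0, 1.353], TCP at [0.205, 0.564, 0.231] pointing down, gripper open.
Joint ranges: [-2.99, 2.99], [-0.84, 1.86], [-1.1, 1.16], [-1.84, 2.11], [-1.51, 1.56], [-3.14, 3.14]. Speed limits (rad/s): [2.22, 2.22, 2.57, 3.14, 3.14, 3.14].

## Interface

Orientations are given as a unit quaternion [x, y, z, w].
In Python, from rig import manip gives the robot as it stands. The module is installed in compiled form; this text tells all that it offers.
- The arm moves only by the tool arm_command, never from a script. Its argument "targets" is a list that holds one entry, the list of rows, each a list of 7 numbers: the shift along the world's x, y, z in cm, then the turn, a rotation vector about the world's x, y, z in rad, then the gripper's target within -1 to 1 (fully open at 1, half-way at 0, shut at -1). A call has 1 to 12 rows; each row shifts and turns the commanded pose from where the row before left it; what a row does not reach is not made up. A row lasts 1/8 s, in which the tool goes at most 62.5 mm and 10.7 degrees, less where a joint would pass 70% of its speed; a pose out of reach is approached as far as the arm can. A call is refused whole if a number of a shift passes 6.25 or a number of a turn 0.188, either way. A call with a gripper value outside its range is refused whole. The fingers move at their own pace and stop on an object; "squeeze" is the grip in N (left out, the last holds). Time passes only in rows, so rows that do not move let the fingers close. It gives the time, the measured TCP pose, the force, the opening and the grip force at its end, in the units of the state.
- manip.state(): the state, without advancing time (a new reading comes with each control period).
- manip.capture(name): name is "side" or "top"; returns a dict with "img" (420x560x3 uint8, red, green, blue), "camera_matrix" (3x3 intrinsics, pixels), "R" (3x3) and "t" (3): a world point X has camera coordinates R X + t. Camera axes: x right, y down, z forward; pixel columns grow to the right and rows downward; lengths in m; the calibration is good to about 2 mm. A picture is of the moment at which its call begins. There is no depth.
- manip.sign_off(): hands the job in; it is judged then, once.
Trained networks look in the newest picture that a camera, given by its name, has taken for a name from the list of things; names that differ only in an ending like _2 or _b are one class to them, and where a whole thing is asked for, a point or a joint stands for the part that bears it (a point fixed in the world has none). Each returns a list of dicts, best first, with "p" (0 to 1); they miss things now and then, are a little off and sometimes report something else, mostly with a low value. They report only what shows in the picture. A call takes as long as a camera call. They do not tell look-alikes from the thing itself.
- manip.outline_of(camera, label): "mask" (420x560 bool, what is visible of it) and "bbox" ([left, top, width, height] in pixels, round what is visible of it).
- manip.mark_of(camera, label): "at" ([column, row] in pixels: a listed point, or the origin of a listed thing).
The state is a dict: "time_s": time; "joint_positions": joint angles; "dq": joint speeds; "tau": joint torques, N m; "tool_pos": TCP position; "ee_rot": TCP orientation; "contact_force": force on the tool from outside, world axes, zero at the start; "torque": the same for the moment, N m; "width": finger opening in m; "grasp_force": force on a finger pad.
Only numpy, scipy, OpenCV 4.12 (cv2) and the standard library are available. Lean on these libraries where they do the work, as an engineer would, in place of code of your own. Each camera call takes 0.05 s, during which the arm holds its last target. There are 200 camera calls.

## Task

First disinfect the closed fingertips: press the sprung steel dish of the alcohol dispenser right down and let it come all the way up again. Then screw the blue cap of the clamped glass bottle on (clockwise seen from above) until it bottoms out, and back it off a quarter turn so that the empty bottle can breathe in the autoclave. Finish while still gripping the cap there, fingers on both sides of it, and leave the petri dish, the amber jar and the vial where they stand.

Things in the scene. Friction and masses are not known exactly. Their poses are not given: they have to be found in the camera images.
- bottle: empty clear glass bottle, 64 mm diameter, upright in a fixed grey and black clamp with a 110 x 110 mm foot; origin under the foot's centre, on the work surface, z up. Jaws reach 45 mm from the axis, 65 mm high. Under the cap a glass collar, 44 mm diameter, 112 to 116 mm above the surface, with a white tab (look only) on the bottle's +x side. Bottle and dispenser trade places between runs
- cap_top (a point): centre of the top face of the blue ribbed screw cap, 44 mm diameter, 28 mm high, already started on the bottle's thread, axis vertical; grip it across its diameter from above. 144.5 mm above the surface when bottomed out. Its x axis runs along a white line on the cap, which stands over the collar's white tab when fully home. The thread is stiff (0.12 N m) and stays where it is left
- cap (a joint): turn of the cap in rad: 0 = bottomed out (hard stop); grows as the cap is unscrewed (counterclockwise seen from above, i.e. positive about z); starts between 1.0 and 2.6; the cap rises 8 mm per full turn (1.27 mm per rad), and could be unscrewed to 4.5
- dispenser: white push-down alcohol dispenser, 76 mm diameter, fixed on a 100 x 100 mm black rubber foot; origin under the centre of the foot, on the work surface, z up
- dish_top (a point): centre of the flat top face of the round steel push dish, 60 mm diameter, 8 mm thick, on top of the dispenser; 106 mm above the work surface when up
- dish (a joint): how far the dish is pressed down, in m: 0 = up, 0.012 = right down (hard stop); a spring pushes it up with 2 N at the top and 7 N at the bottom
- petri: loose clear petri dish, 94 mm diameter, 17 mm high, origin under its centre; a bystander
- amber: loose amber jar with black cap, 48 mm diameter, 85 mm high, origin under its centre; a bystander
- vial: loose small glass vial with red cap, 26 mm diameter, 50 mm high, origin under its centre; a bystander
Mind the look-alikes: they are no part of the job. Leave any green look-alike of the dispenser alone.

How it is judged:
By the outcome, as a careful person would: the job done as asked, in the order asked, and still so for the second after the job is handed in, while the arm keeps its last pose, push and grip.
It also fails if it takes over 64 s, if anything falls off the work surface, if the arm or the gripper's body presses on something with over 40 N, if the wrist force passes 120 N, or if a joint passes its speed limit or range.

## Working session

There is one attempt and no reset: what is moved stays moved. The work goes in short steps, Python scripts to look and compute and a tool call to move; the robot and the scene stay as the last step left them, time stands still between calls to the robot, and variables do not carry over. Pictures are saved under pics/ and viewed, at most 10 in all, crops included, and the job is handed in when it is done.

Besides the shell and the picture viewer there is one more tool, called after "Emit:" as name(argument=value, ...), one argument or row to a line, values as JSON. arm_command: Moves the arm, as the interface text tells. Its arguments: {"type":"object","properties":{"targets":{"type":"array"},"squeeze":{"type":"number"}},"required":["targets"]}

```bash
mkdir -p pics
cat > h.py <<'E'
import numpy as np, cv2
from rig import manip
def tri(obs):
    # obs: list of (cap, [u,v])
    A=[];b=[]
    for c,uv in obs:
        P=c["camera_matrix"]@np.c_[c["R"],c["t"]]
        for i in (0,1):
            r=uv[i]*P[2]-P[i]; A.append(r[:3]); b.append(-r[3])
    x,res,_,_=np.linalg.lstsq(np.array(A),np.array(b),rcond=None); return x
def plane(c,uv,z):
    R,t=np.array(c["R"]),np.array(c["t"]); d=R.T@np.linalg.inv(c["camera_matrix"])@np.array([*uv,1.]); o=-R.T@t
    return o+d*(z-o[2])/d[2]
def proj(c,X):
    p=c["camera_matrix"]@(np.array(c["R"])@np.array(X)+c["t"]); return p[:2]/p[2]
E
python3 - <<'E'
from h import *
C={}
for n in("side","top"):
    C[n]=manip.capture(n); cv2.imwrite(f"pics/{n}0.png",C[n]["img"][:,:,::-1])
for l in("cap_top","dish_top","bottle","dispenser","petri","amber","vial"):
    for n in C:
        print(l,n,[(np.round(m["at"]).tolist(),round(m["p"],2)) for m in manip.mark_of(n,l)])
for n in C: print(n,-np.array(C[n]["R"]).T@C[n]["t"])
E
```

```text
cap_top side [([232.0, 279.0], 0.87)]
cap_top top [([147.0, 214.0], 0.89)]
dish_top side [([318.0, 190.0], 0.83), ([352.0, 151.0], 0.73), ([389.0, 234.0], 0.68)]
dish_top top [([283.0, 325.0], 0.92), ([406.0, 258.0], 0.75)]
bottle side [([236.0, 333.0], 0.69)]
bottle top [([167.0, 220.0], 0.78), ([148.0, 216.0], 0.17)]
dispenser side [([352.0, 188.0], 0.86), ([379.0, 269.0], 0.74), ([315.0, 225.0], 0.58)]
dispenser top [([282.0, 320.0], 0.87), ([393.0, 254.0], 0.82), ([317.0, 244.0], 0.71), ([266.0, 211.0], 0.16)]
petri side [([220.0, 192.0], 0.77)]
petri top [([326.0, 124.0], 0.94)]
amber side [([178.0, 252.0], 0.96)]
amber top [([228.0, 128.0], 0.61)]
vial side [([274.0, 249.0], 0.54)]
vial top [([267.0, 214.0], 0.65)]
side [0.3052814  0.61046696 0.73846649]
top [ 0.47328589 -0.01297982  1.11596405]
```

```bash
python3 -c "
import cv2;a=cv2.imread('pics/side0.png');b=cv2.imread('pics/top0.png');import numpy as np
c=np.hstack([a,b]);print(c.shape);cv2.imwrite('pics/both.png',cv2.resize(c,(800,300)))"
```

```text
(420, 1120, 3)
```

View pics/side0.png

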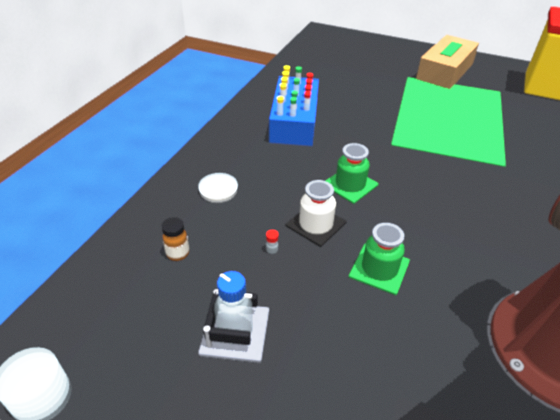

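View pics/top0.png

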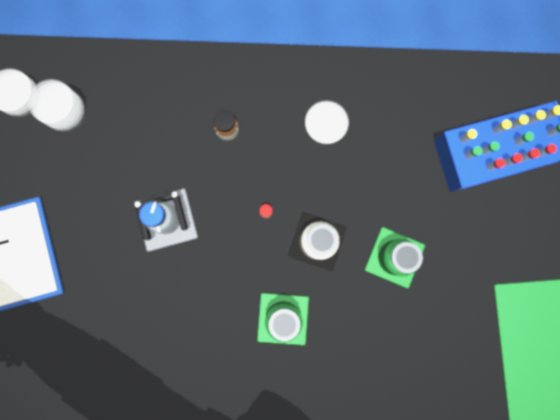

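Candidates for the dispenser (side/top pixels): the white one on a black foot at (318,190)/(322,240), and green look-alikes at (354,152)/(406,258) and (387,234)/(284,325). I choose the white one. The only blue cap is at (232,285)/(152,213). The amber jar, vial and petri dish are at top (228,125), (266,211) and (326,122).

Run:
```python
from h import *
C={n:manip.capture(n) for n in("side","top")}
ds={}
for n,g in(("side",(318,190)),("top",(322,240))):
    im=C[n]["img"]; print(n,[im[v,g[0]].tolist() for v in range(g[1]-14,g[1]+16,4)])
    for l in("dish_top","dispenser","cap_top","bottle"):
        for o in manip.outline_of(n,l): print(l,n,o["bbox"],round(o["p"],2),int(o["mask"].sum()), np.round(np.argwhere(o["mask"]).mean(0)[::-1],1))
c=tri([(C["side"],[232,279]),(C["top"],[147,214])]);print("cap mark",c)
d=tri([(C["side"],[318,190]),(C["top"],[322,240])]);print("dish",d)
print("dish plane",plane(C["side"],[318,190],.106),plane(C["top"],[322,240],.106))
for n,u in(("side",(232,285)),("top",(152,213))): print("cap pl",plane(C[n],u,.147))
P=[cv2.resize(C[n]["img"][v-37:v+38,u-50:u+50],(400,300),interpolation=2) for n,(u,v) in(("side",(318,190)),("top",(322,240)),("side",(232,285)),("top",(152,213)))]
cv2.imwrite("pics/crop.png",np.vstack([np.hstack(P[:2]),np.hstack(P[2:])])[:,:,::-1])
for l in("petri","amber","vial"):
    a=[manip.mark_of(n,l)[0]["at"] for n in C]; print(l,[plane(C[n],x,0).round(3) for n,x in zip(C,a)])
```

```text
side [[78, 79, 85], [205, 212, 228], [158, 166, 181], [159, 168, 182], [159, 168, 183], [217, 224, 236], [147, 110, 118], [241, 233, 229]]
dish_top side [340.8, 141.6, 28.3, 22.0] 0.59 346 [355.7 151.7]
dispenser side [347.2, 222.5, 59.4, 73.4] 0.87 2816 [381.9 258.8]
dispenser side [284.9, 180.2, 59.6, 65.3] 0.66 2308 [316.8 213.7]
dispenser side [327.7, 146.8, 48.1, 56.2] 0.58 1736 [352.4 173.3]
cap_top side [218.7, 270.2, 24.0, 35.1] 0.88 746 [231.3 286.4]
bottle side [200.0, 268.5, 67.2, 95.0] 0.67 4459 [234.1 322.1]
bottle side [308.8, 183.3, 24.0, 21.5] 0.65 454 [319.3 190.4]
top [[232, 236, 239], [186, 193, 199], [187, 194, 200], [187, 194, 200], [189, 195, 201], [189, 196, 201], [198, 204, 210], [238, 240, 241]]
dish_top top [268.2, 310.0, 29.6, 32.0] 0.87 771 [283.7 324.5]
dish_top top [142.1, 201.6, 22.7, 28.3] 0.26 503 [152.2 215. ]
dispenser top [286.3, 214.1, 61.2, 57.2] 0.76 2269 [317.  241.4]
dispenser top [261.0, 296.0, 47.4, 49.4] 0.75 2304 [282.2 319. ]
dispenser top [366.2, 226.3, 56.3, 59.2] 0.63 2266 [394.3 257.4]
cap_top top [138.7, 205.1, 25.1, 23.9] 0.7 476 [152.3 214.6]
bottle top [134.9, 189.3, 59.5, 60.9] 0.81 2706 [165.3 219.4]
cap mark [0.54719247 0.21379016 0.16125667]
dish [ 0.51289211 -0.11278616  0.10241464]
dish plane [ 0.51360701 -0.10821242  0.106     ] [ 0.51125084 -0.11284697  0.106     ]
cap pl [0.54582384 0.21430467 0.147     ]
cap pl [0.55172418 0.20854022 0.147     ]
petri [array([ 0.77 , -0.136,  0.   ]), array([ 0.774, -0.125,  0.   ])]
amber [array([0.753, 0.088, 0.   ]), array([0.756, 0.088, 0.   ])]Traceback (most recent call last):
  File "<stdin>", line 15, in <module>
IndexError: list index out of range
```

View pics/crop.png

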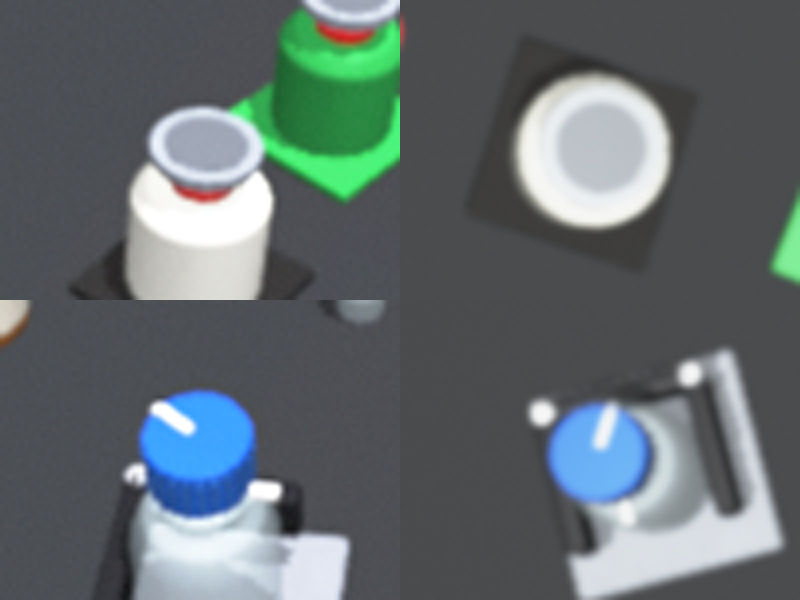

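The crop confirms the choice: white body, black foot and steel dish at side (319.2,188.8), top (322,239.7). The cap top face is at side (231.3,281.2), top (151.5,214). The cap's line points up (+x) in the top view, and the collar tab is at about top (158.7,229).

Run:
```python
from h import *
C={n:manip.capture(n) for n in("side","top")}
for nm,s,t,z in(("dish",(319.2,188.8),(322,239.7),.106),("cap",(231.3,281.2),(151.3,214),.147)):
    x=tri([(C["side"],s),(C["top"],t)]);print(nm,x.round(4),[ (proj(C[n],x)-u).round(1) for n,u in(("side",s),("top",t))],plane(C["side"],s,z).round(4),plane(C["top"],t,z).round(4))
ax=x
print("line",[np.round(plane(C[n],a,.147)-plane(C[n],b,.147),4) for n,a,b in(("top",(155,204),(151.3,214)),("side",(182+152/4,248+105/4),(231.3,281.2)))])
T=plane(C["top"],(158.7,229),.114); S=plane(C["side"],(182+265/4,248+190/4),.114); print("tab",T,S)
s=manip.state(); print(s["time_s"],s["tool_pos"],s["ee_rot"],s["width"],s["contact_force"])
```

```text
dish [ 0.5121 -0.1127  0.1063] [array([0.2, 0. ]), array([-0. , -0.2])] [ 0.5126 -0.1129  0.106 ] [ 0.5118 -0.1128  0.106 ]
cap [0.5496 0.2093 0.1489] [array([-0., -0.]), array([0., 0.])] [0.5504 0.208  0.147 ] [0.5498 0.2097 0.147 ]
line [array([ 0.0188, -0.0059,  0.    ]), array([ 0.0233, -0.0051,  0.    ])]
tab [0.52399179 0.20186044 0.114     ] [0.52492218 0.2004809  0.114     ]
1.65 [0.20505269 0.56389349 0.23133585] [1.73508445e-01 9.84832381e-01 2.51530799e-05 2.62178891e-05] 0.08548636362302993 [-0.07717336  0.16614138 -0.24037639]
```

Emit:
arm_command(
  targets=[
    [[2.5,-5.6,0,0,0,0.1,-1],[2.5,-5.6,0,0,0,0.1,-1],[2.5,-5.6,0,0,0,0.1,-1],[2.5,-5.6,0,0,0,0.1,-1],[2.5,-5.6,0,0,0,0.1,-1],[2.5,-5.6,0,0,0,0.1,-1],[2.5,-5.6,0,0,0,0.1,-1],[2.5,-5.6,0,0,0,0.1,-1],[2.5,-5.6,0,0,0,0.1,-1],[2.5,-5.6,0,0,0,0.1,-1],[2.5,-5.6,0,0,0,0.1,-1],[2.5,-5.6,0,0,0,0.1,-1]],
  ],
  squeeze=30,
)

```text
time_s: 3.15
tool_pos: [0.5057, -0.1103, 0.2316]
ee_rot: [-0.414, 0.91, -0.0, 0.0]
contact_force: [0.7, 0.3, -0.1]
width: -0.0001
grasp_force: 0.0
```

Emit:
arm_command(
  targets=[
    [[0.7,-0.4,-4,0,0,0.1,-1],[0,0,-4,0,0,0.1,-1],[0,0,-3,0,0,0,-1],[0,0,0,0,0,0,-1],[0,0,0,0,0,0,-1]],
  ],
)

```text
time_s: 3.78
tool_pos: [0.5126, -0.1123, 0.1228]
ee_rot: [-0.502, 0.865, -0.001, 0.0]
contact_force: [-0.1, 1.0, 1.0]
width: -0.0001
grasp_force: 0.0
```

Run:
```python
from h import *
C={n:manip.capture(n) for n in("side","top")}
P=[cv2.resize(C[n]["img"][v-50:v+50,u-50:u+50],(400,400),interpolation=2) for n,(u,v) in(("side",(318,190)),("top",(322,240)))]
cv2.imwrite("pics/c2.png",np.hstack(P)[:,:,::-1])
s=manip.state(); print(s["tool_pos"],s["contact_force"])
```

```text
[ 0.51302283 -0.11253766  0.12325211] [-0.18566536 -0.24213567  0.27460278]
```

View pics/c2.png

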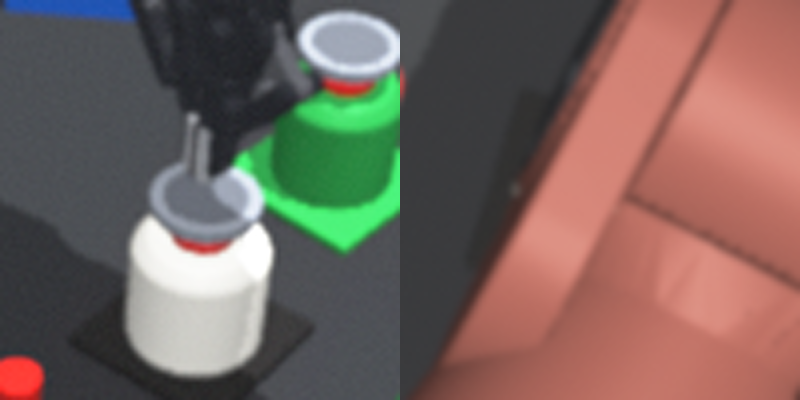

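The closed fingertips stand over the white dispenser's dish, near its centre (crop 200,180). Now I press it down.

Emit:
arm_command(
  targets=[
    [[0,0,-1.2,0,0,0,-1],[0,0,-0.6,0,0,0,-1],[0,0,-0.5,0,0,0,-1],[0,0,-0.5,0,0,0,-1],[0,0,0,0,0,0,-1],[0,0,0,0,0,0,-1]],
  ],
)

```text
time_s: 4.62
tool_pos: [0.5123, -0.1122, 0.094]
ee_rot: [-0.502, 0.865, -0.0, 0.0]
contact_force: [-1.1, 1.1, 7.9]
width: -0.0
grasp_force: 4.2
```

Emit:
arm_command(
  targets=[
    [[0,0,-0.1,0,0,0,-1],[0,0,-0.1,0,0,0,-1],[0,0,0,0,0,0,-1],[0,0,0,0,0,0,-1]],
  ],
)

```text
time_s: 5.12
tool_pos: [0.5124, -0.1122, 0.0938]
ee_rot: [-0.502, 0.865, -0.001, 0.0]
contact_force: [-8.9, 4.0, 23.1]
width: -0.0003
grasp_force: 11.6
```

Emit:
arm_command(
  targets=[
    [[0,0,1.5,0,0,0,-1],[0,0,2,0,0,0,-1],[0,0,4,0,0,0,-1],[0,0,5,0,0,0,-1],[0.6,5.3,0,0,0,0,0.5],[0.6,5.4,0,0,0,0,1],[0.6,5.4,0,0,0,0,1],[0.6,5.4,0,0,0,0,1],[0.6,5.4,0,0,0,0,1],[0.7,5.3,0,0,0,0,1],[0,0,0,0,0,0,1],[0,0,0,0,0,0,1]],
  ],
)

```text
time_s: 6.62
tool_pos: [0.5489, 0.2097, 0.2164]
ee_rot: [-0.502, 0.865, -0.0, -0.0]
contact_force: [-0.3, 0.4, 0.2]
width: 0.0855
grasp_force: 0.0
```

Run:
```python
from h import *
C={n:manip.capture(n) for n in("side","top")}
P=[cv2.resize(C[n]["img"][v-50:v+50,u-50:u+50],(400,400),interpolation=2) for n,(u,v) in(("side",(318,190)),("side",(232,285)))]
cv2.imwrite("pics/c3.png",np.hstack(P)[:,:,::-1])
s=manip.state(); print(s["tool_pos"],s["contact_force"],s["torque"],s["joint_positions"])
```

```text
[0.54911857 0.20886018 0.21652693] [-0.27443421  0.17416915 -0.30076707] [ 0.02511537 -0.04316513  0.03363029] [ 1.41118757e-01  6.33485468e-02  2.76135635e-02  1.53523060e+00
 -1.64956560e-04 -9.08876176e-01]
```

View pics/c3.png

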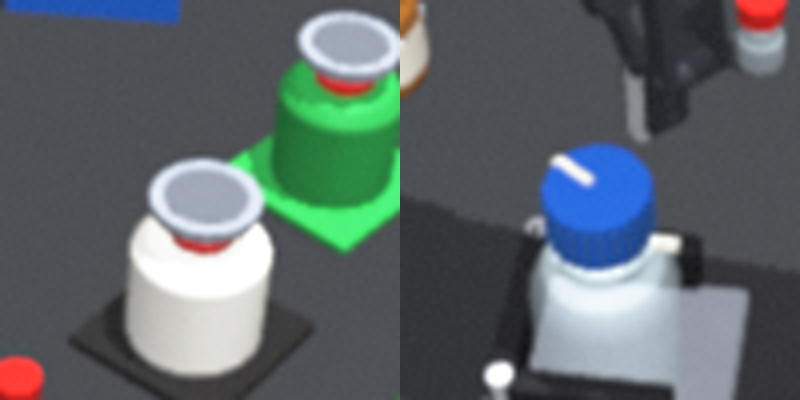

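The dish is fully up again (crop 205,195), and the cap is undisturbed below the open gripper. Next I descend and grip.

Emit:
arm_command(
  targets=[
    [[0.05,0.05,-4,0,0,0,1],[0,0,-3,0,0,0,1],[0,0,-2,0,0,0,1],[0,0,-0.9,0,0,0,1],[0,0,0,0,0,0,1]],
  ],
)

```text
time_s: 7.35
tool_pos: [0.5497, 0.2101, 0.1175]
ee_rot: [-0.502, 0.865, 0.0, -0.0]
contact_force: [0.6, 0.1, 0.2]
width: 0.0851
grasp_force: 0.0
```

Emit:
arm_command(
  targets=[
    [[0,0,0,0,0,0,-1],[0,0,0,0,0,0,-1],[0,0,0,0,0,0,-1],[0,0,0,0,0,0,-1],[0,0,0,0,0,0,-1],[0,0,0,0,0,0,-1],[0,0,0,0,0,0,-1],[0,0,0,0,0,0,-1]],
  ],
  squeeze=40,
)

```text
time_s: 8.35
tool_pos: [0.5504, 0.2104, 0.1184]
ee_rot: [-0.502, 0.865, -0.0, 0.001]
contact_force: [1.2, -1.2, 6.3]
width: 0.0428
grasp_force: 40.2
```

Run:
```python
from h import *
c=manip.capture("side")
cv2.imwrite("pics/c4.png",cv2.resize(c["img"][230:330,170:290],(720,600),interpolation=2)[:,:,::-1])
s=manip.state(); print(s["tool_pos"],s["contact_force"],s["torque"],s["width"],s["grasp_force"])
```

```text
[0.55035506 0.21033895 0.11841622] [ 0.44375285 -1.1735227   5.89060386] [-0.26727755 -0.09745296  0.06762556] 0.04286505556311896 40.17026424407959
```

View pics/c4.png

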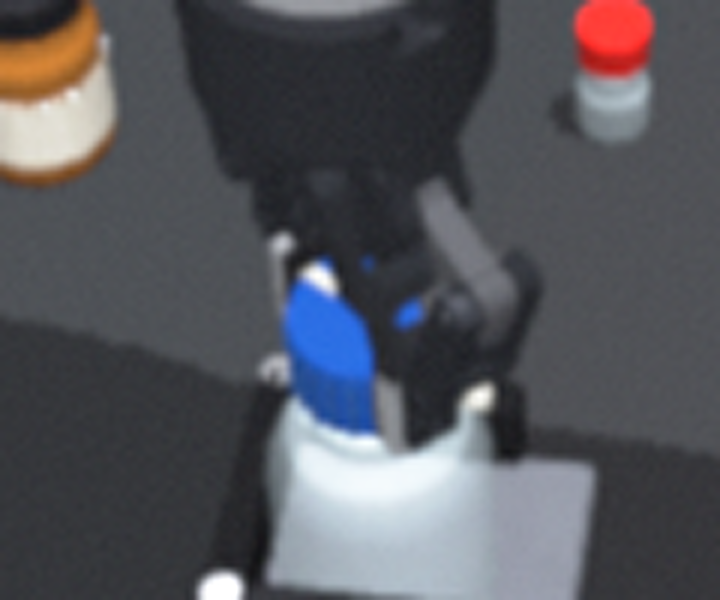

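Both fingers are on the cap (finger tip near crop 400,445, at the cap's lower rim), with the opening at 43 mm. Now I screw clockwise, following it down.

Emit:
arm_command(
  targets=[
    [[0,0,-0.01,0,0,-0.15,-1],[0,0,-0.02,0,0,-0.18,-1],[0,0,-0.02,0,0,-0.18,-1],[0,0,-0.02,0,0,-0.18,-1],[0,0,-0.02,0,0,-0.18,-1],[0,0,-0.02,0,0,-0.18,-1]],
  ],
)

```text
time_s: 9.15
tool_pos: [0.551, 0.2093, 0.1172]
ee_rot: [0.003, 1.0, -0.001, 0.001]
contact_force: [4.1, -7.2, 4.0]
width: 0.0429
grasp_force: 40.1
```

```bash
cat > s.py <<'E'
from h import *
s=manip.state(); q=s["ee_rot"]; print(s["time_s"],"yaw",2*np.arctan2(q[1],q[0]),"z",s["tool_pos"],"F",np.round(s["contact_force"],1),"T",np.round(s["torque"],2),s["width"],s["grasp_force"],"q6",s["joint_positions"][5])
E
python3 s.py
```

```text
9.15 yaw 3.1361308012650326 z [0.55096693 0.20934161 0.11717019] F [ 4.1 -7.2  4. ] T [-1.44 -0.83  0.17] 0.04289462552941228 40.10832488536835 q6 0.14809040024876408
```

Emit:
arm_command(
  targets=[
    [[0,0,-0.02,0,0,-0.18,-1],[0,0,-0.02,0,0,-0.18,-1],[0,0,-0.02,0,0,-0.18,-1],[0,0,-0.02,0,0,-0.18,-1],[0,0,-0.02,0,0,-0.18,-1],[0,0,-0.02,0,0,-0.18,-1],[0,0,-0.01,0,0,-0.12,-1],[0,0,0,0,0,0,-1]],
  ],
)

```text
time_s: 10.15
tool_pos: [0.5502, 0.2083, 0.1156]
ee_rot: [0.566, 0.825, -0.001, 0.002]
contact_force: [-0.6, -11.8, 5.4]
width: 0.0429
grasp_force: 40.3
```

```bash
python3 s.py
```

```text
10.15 yaw 1.9394428112233444 z [0.55020663 0.20827454 0.11558234] F [ -0.6 -11.8   5.4] T [-2.4  -0.03 -0.11] 0.04286261818657073 40.293336510658264 q6 1.3441726217473235
```

Emit:
arm_command(
  targets=[
    [[0,-0.1,-0.01,0,0,-0.08,-1],[0,0,-0.01,0,0,-0.08,-1],[0,0,0,0,0,0,-1]],
  ],
)

```text
time_s: 10.52
tool_pos: [0.55, 0.2081, 0.1154]
ee_rot: [0.629, 0.777, -0.001, 0.001]
contact_force: [-0.2, -6.9, 4.8]
width: 0.0429
grasp_force: 40.3
```

```bash
python3 s.py
```

```text
10.525 yaw 1.7806304608240038 z [0.55002024 0.20811152 0.11536231] F [-0.2 -6.9  4.8] T [-1.52  0.04 -0.12] 0.04289696855007322 40.323362946510315 q6 1.5018590944924914
```

Emit:
arm_command(
  targets=[
    [[0,0,-0.01,0,0,-0.08,-1],[0,0,-0.01,0,0,-0.08,-1],[0,0,0,0,0,0,-1]],
  ],
)

```text
time_s: 10.9
tool_pos: [0.5499, 0.2081, 0.1152]
ee_rot: [0.689, 0.725, -0.001, 0.001]
contact_force: [-1.6, -6.9, 6.1]
width: 0.0433
grasp_force: 40.4
```

```bash
python3 s.py
```

```text
10.9 yaw 1.620635219483588 z [0.54985803 0.20806557 0.11516845] F [-1.6 -6.9  6.1] T [-1.59  0.21 -0.09] 0.04329822651165213 40.37764370441437 q6 1.6618593217832642
```

Emit:
arm_command(
  targets=[
    [[0,0,0,0,0,-0.04,-1],[0,0,0,0,0,-0.04,-1],[0,0,0,0,0,0,-1]],
  ],
)

```text
time_s: 11.28
tool_pos: [0.5498, 0.2085, 0.1151]
ee_rot: [0.717, 0.697, -0.0, 0.001]
contact_force: [-0.3, -6.1, 5.4]
width: 0.0429
grasp_force: 40.4
```

```bash
python3 s.py
```

```text
11.275 yaw 1.5429331621538867 z [0.54975791 0.20852004 0.11511304] F [-0.3 -6.1  5.4] T [-1.27  0.21  0.92] 0.04289312013293719 40.37163019180298 q6 1.7400252219235408
```

Emit:
arm_command(
  targets=[
    [[0,0,0,0,0,-0.04,-1],[0,0,0,0,0,-0.04,-1],[0,0,0,0,0,0,-1]],
  ],
)

```text
time_s: 11.65
tool_pos: [0.5498, 0.2099, 0.1151]
ee_rot: [0.744, 0.669, 0.001, 0.0]
contact_force: [1.0, 1.3, 5.7]
width: 0.0428
grasp_force: 40.4
```

```bash
python3 s.py
```

```text
11.65 yaw 1.4645094595952342 z [0.54983768 0.20994843 0.11507273] F [1.  1.3 5.7] T [ 0.46 -0.14  1.  ] 0.04282907554626876 40.396326184272766 q6 1.819444032047746
```

The hard stop is reached: the torque jumped to 1 N·m and stays there. Now I back off finely to see the windup release.

Emit:
arm_command(
  targets=[
    [[0,0,0,0,0,0.02,-1],[0,0,0,0,0,0,-1]],
  ],
)

```text
time_s: 11.9
tool_pos: [0.5499, 0.2099, 0.1151]
ee_rot: [0.737, 0.676, 0.001, -0.0]
contact_force: [0.4, 3.8, 5.5]
width: 0.043
grasp_force: 40.5
```

```bash
python3 s.py
```

```text
11.9 yaw 1.4848762620460745 z [0.54985404 0.20992233 0.11508796] F [0.4 3.8 5.5] T [ 0.74 -0.1   0.63] 0.043031959853682446 40.50545811653137 q6 1.798958627073005
```

Emit:
arm_command(
  targets=[
    [[0,0,0,0,0,0.02,-1],[0,0,0,0,0,0,-1]],
  ],
)

```text
time_s: 12.15
tool_pos: [0.5499, 0.2099, 0.1151]
ee_rot: [0.73, 0.683, 0.001, -0.0]
contact_force: [-0.2, 3.9, 5.8]
width: 0.0427
grasp_force: 40.5
```

```bash
python3 s.py
```

```text
12.15 yaw 1.5042853478831837 z [0.549855   0.20992944 0.11512356] F [-0.2  3.9  5.8] T [ 0.82 -0.09  0.2 ] 0.04272868745016943 40.517147183418274 q6 1.7795006198779573
```

Emit:
arm_command(
  targets=[
    [[0,0,0,0,0,0.04,-1],[0,0,0,0,0,0,-1]],
  ],
)

```text
time_s: 12.4
tool_pos: [0.5498, 0.2099, 0.1151]
ee_rot: [0.716, 0.698, 0.001, -0.0]
contact_force: [0.2, 3.2, 6.7]
width: 0.0431
grasp_force: 40.5
```

```bash
python3 s.py
```

```text
12.4 yaw 1.5442367058615756 z [0.54981128 0.20994178 0.11511393] F [0.2 3.2 6.7] T [0.84 0.06 0.03] 0.043072937520775435 40.548352003097534 q6 1.7395339135619743
```

Emit:
arm_command(
  targets=[
    [[0,0,0.02,0,0,0.18,-1],[0,0,0.03,0,0,0.18,-1],[0,0,0.02,0,0,0.18,-1],[0,0,0.03,0,0,0.18,-1],[0,0,0.02,0,0,0.18,-1],[0,0,0.03,0,0,0.18,-1],[0,0,0.02,0,0,0.18,-1],[0,0,0.03,0,0,0.18,-1],[0,0,0.01,0,0,0.1,-1],[0,0,0,0,0,0,-1],[0,0,0,0,0,0,-1]],
  ],
)

```text
time_s: 13.78
tool_pos: [0.549, 0.2093, 0.117]
ee_rot: [0.029, 1.0, -0.0, -0.0]
contact_force: [-3.6, 0.3, 8.2]
width: 0.0429
grasp_force: 40.7
```

```bash
python3 s.py
python3 - <<'E'
from h import *
I=[]
for n,(u,v) in(("side",(232,285)),("top",(152,213))):
    c=manip.capture(n); I.append(cv2.resize(c["img"][v-40:v+40,u-40:u+40],(400,400),interpolation=2))
    # predicted line tip (bottle yaw -162.6deg + 90) at cap rim, and opposite alternatives
    for d in(0,90):
        a=np.radians(-162.6+d); p=proj(c,[.5497+.02*np.cos(a),.209+.02*np.sin(a),.1465]); print(n,d,(p-[u-40,v-40])*5)
cv2.imwrite("pics/c5.png",np.hstack(I)[:,:,::-1])
E
```

```text
13.775 yaw 3.083632058342806 z [0.5490211  0.20927311 0.11700982] F [-3.6  0.3  8.2] T [0.05 0.88 0.12] 0.04285120387248717 40.740602016448975 q6 0.1997447213631846
side 0 [258.95052624 190.69324424]
side 90 [207.9504034  136.40320436]
top 0 [212.52846668 257.17326133]
top 90 [251.14853051 190.86865113]
```

View pics/c5.png

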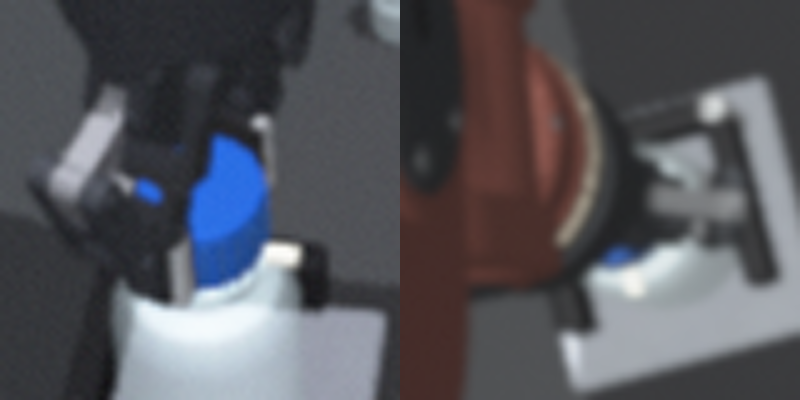

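The cap line is hidden behind the finger (side crop ~205,140), which fits the predicted spot a quarter turn from the tab (tab seen at 285,250). The grip holds on both sides of the cap. The turn from the zero-torque stop is 3.084 − 1.513 = 1.571 rad.

```bash
python3 -c "
from rig import manip
print(manip.sign_off())"
```

```text
the job is handed in; nothing more can be done
None
```

I pressed the dish right down and it came back up, then screwed the cap to its stop and backed it off 1.571 rad, a quarter turn by wrist angle because the finger hid the cap's line; I handed the job in with the cap still gripped on both sides.

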